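Rebuild the roller of the sliding glass panel

TASK

Rebuild the roller of the frosted sliding panel: over the upright axle of its bracket, on top of the roller that is already on it, put first the tubular spacer, then the flat washer, then the retainer with its flange down. Then press the retainer down until the tight roller comes up firmly against the shoulder under it, pushing definitely harder than the roller's drag but gently enough not to crush it, and let go. Do not disturb the other things on the shelf.

Things in the scene. Friction and masses are not known exactly. Their poses are not given: they have to be found in the camera images.
- axle_tip (a point): Tip of the upright fixed steel axle, 92 mm above the shelf, z up. The axle is 10 mm in diameter, its last 6 mm tapering to 5 mm. A grooved plastic roller, 44 mm in diameter and 14 mm high, is already on the axle; its top face starts 46 to 49 mm above the shelf. Spacer, washer and retainer slide freely over the axle (1.5 mm of play all round).
- spacer_mid (a point): Centre of the spacer, half-way up: a plain aluminium tube 24 mm in outer diameter, 24 mm high, bore 13 mm, standing upright on the shelf; z along its bore.
- washer_mid (a point): Centre of the washer, half-way up: a flat steel ring 36 mm in outer diameter, 8 mm thick, bore 13 mm, lying flat; z along its bore.
- retainer_mid (a point): Centre of the retainer, half-way up its 26 mm: a dark steel collar with bore 13 mm right through, a flange 34 mm in diameter and 4 mm thick at its foot (flange down, as it stands) and above that a barrel 22 mm in diameter and 22 mm high to grip and push it by; z along its bore, up.
- spacer: The spacer (see spacer_mid); origin at the centre of its underside.
- washer: The washer (see washer_mid); origin at the centre of its underside.
- retainer: The retainer (see retainer_mid); origin at the centre of its underside, z up.
- bracket: The fixed steel bracket plate 90 x 70 x 8 mm with the axle in its middle and four 5 mm screw heads near its corners; origin at the centre of its underside on the shelf, below the axle; x along its 90 mm side. The roller on the axle is tight: it slides down only under about 5 N and stays where it is left. It goes 2 to 23 mm down to a shoulder hidden in the rubber dust sleeve under it.
- axle_foot (a point): Foot of the axle, on the plate's top face, 8 mm above the shelf. The shoulder that stops the roller lies 4 to 22 mm above this; it differs from bracket to bracket, is not reported and must be felt: steady 5 N while the roller slides, then a steep rise, 4 N or more per mm of commanded travel. Home means pressed with over 12 N for a moment, on the retainer; about 16 N is right, over 25 N crushes the roller.
- clipper: Bystander: steel nail clipper 58 x 12 x 15 mm lying flat; origin under its middle.
- comb: Bystander: wooden comb 36 x 140 x 6 mm lying flat; origin under its spine, y along it.
- sunscreen_mid (a point): Bystander: capped sunscreen bottle 52 mm in diameter and 150 mm high; its centre.
- cup_mid (a point): Bystander: ceramic cup 76 mm in diameter, 95 mm high, with two toothbrushes standing to about 185 mm; the cup's centre.
- jar: Bystander: cream jar 62 mm in diameter, 50 mm high; origin under its middle.
- hexkey: Bystander: L-shaped steel hex key 80 x 29 x 6 mm lying flat; origin under the middle of its long arm.

How it is judged:
By the outcome, as a careful person would: the job done as asked, in the order asked, and still so for the second after the job is handed in, with the robot touching nothing.
It also fails if it takes over 69 s, if anything falls off the work surface, if the arm or the gripper's body presses on something with over 40 N, if the wrist force passes 120 N, or if a joint passes its speed limit or range.

ROBOT

A 6-joint arm with a two-finger parallel gripper is mounted at the origin on the work surface. World frame = base frame: x ahead of the robot, y to its left, z up, the work surface at z = 0. Lengths are in m, angles in rad, forces in N, time in s.
With the tool pointing down it reaches from about 0.35 to 0.775 m from the base axis. Payload 5.5 kg.
Tool frame: the origin (TCP) lies at the very end of the fingers, on their centre line; the grasp point (between the pads) lies hold_point_z behind it (hold_point_z is the distance from the TCP to the grasp point, in m); x points along the fingers, y is the direction in which the jaws open and shut, and the axes are right-handed (so a half turn about x gives the same grasp; the last joint's range is limited). The gripper opens to 85 mm and grips with 20 to 120 N. Pads are 22 mm wide; open, the fingers measure 114 mm over their backs; the gripper's body (76 mm by 85 mm) begins 54 mm behind the grasp point. The pads swing forward as they close: fully open they stand 13 mm farther back than shut.
Start: joints at [-1.327, 0.313, 0.046, 1.304, 0, 1.431], TCP at [0.215, -0.533, 0.231] pointing down, gripper open.
Joint ranges: [-2.76, 2.76], [-0.86, 1.69], [-1.03, 1.26], [-2.2, 2.34], [-1.47, 1.5], [-3.14, 3.14]. Speed limits (rad/s): [2.57, 2.57, 3.14, 3.14, 3.14, 3.14].

INTERFACE

Orientations are given as a unit quaternion [w, x, y, z].
In Python, from workcell import * gives the robot as it stands. The module is installed in compiled form; this text tells all that it offers.
- The arm moves only by the tool step_arm, never from a script. Its argument "targets" is a list of rows, each a list of 3 entries, a list of its own where there are three numbers: the turn, a rotation vector about the tool's x, y, z in degrees, then the shift along the tool's x, y, z in cm, then the finger opening in cm, from 0 to 8.54. A call has exactly 10 rows; each row shifts and turns the commanded pose from where the row before left it, along the tool's axes as they then stand; what a row does not reach is not made up. A row lasts 1/10 s, in which the tool goes at most 50 mm and 8.59 degrees, less where a joint would pass 70% of its speed; a pose out of reach is approached as far as the arm can. A call with a gripper value outside its range is refused whole. The fingers move at their own pace and stop on an object; "force" is the grip in N (left out, the last holds). Time passes only in rows, so rows that do not move let the fingers close, or fill a call up. It gives the time, the measured TCP pose, the force and the opening at its end, in the units of the state.
- get_state(): the state, without advancing time (a new reading comes with each control period).
- read_camera(name): name is "scene" or "side" or "wrist"; returns the picture (400x640x3 uint8, red, green, blue); there is no depth.
- camera_model(name): a dict with "fx", "fy", "cx", "cy" (pixels), "xyz" and "rotation" of the camera in the world; the wrist camera has in their place "T_tool_cam" (4x4, takes a point from camera to tool coordinates, whose origin is the TCP and whose axes are the tool frame's). Camera axes: x right, y down, z forward; pixel columns grow to the right and rows downward; lengths in m; the calibration is good to about 2 mm. A picture is of the moment at which its call begins: read the wrist's pose just before it. camera_model takes no time and is no camera call.
- hand_in(): hands the job in, once; it reports no verdict.
Trained networks look in the newest picture that a camera, given by its name, has taken for a name from the list of things; names that differ only in an ending like _2 or _b are one class to them, and where a whole thing is asked for, a point or a joint stands for the part that bears it (a point fixed in the world has none). Each returns a list of dicts, best first, with "p" (0 to 1); they miss things now and then, are a little off and sometimes report something else, mostly with a low value. They report only what shows in the picture. A call takes as long as a camera call.
- find_in(camera, label): "extent" ([left, top, width, height] in pixels, round what is visible of it).
- silhouettes(camera, label): "mask" (400x640 bool, what is visible of it) and "extent" ([left, top, width, height] in pixels, round what is visible of it).
The state is a dict: "clock": time; "joint_pos": joint angles; "qvel": joint speeds; "tau": joint torques, N m; "tcp_pos": TCP position; "orientation": TCP orientation; "wrist_force": force on the tool from outside, world axes, zero at the start; "ft_torque": the same for the moment, N m; "finger_gap": finger opening in m.
Only numpy, scipy, OpenCV 4.12 (cv2) and the standard library are available. Lean on these libraries where they do the work, as an engineer would, in place of code of your own. Each camera call takes 0.05 s, during which the arm holds its last target.

## Working session

There is one attempt and no reset: what is moved stays moved. The work goes in short steps, Python scripts to look and compute and a tool call to move; the robot and the scene stay as the last step left them, time stands still between calls to the robot, and variables do not carry over. Pictures are saved under pics/ and viewed, and the job is handed in when it is done.

Besides the shell and the picture viewer there is one more tool, called after ">>>" as name(argument=value, ...) on one line, values as JSON. step_arm: Moves the arm, as the interface text tells. Its arguments: {"type":"object","properties":{"targets":{"type":"array","items":{"type":"array"}},"force":{"type":"number"}},"required":["targets"]}

```bash
mkdir -p pics; ls; python3 - <<'E'
from workcell import *
import cv2,numpy as np
s=get_state()
for k,v in s.items(): print(k,np.round(v,4))
for c in("scene","side","wrist"):
    im=read_camera(c); cv2.imwrite(f"pics/a_{c}.png",im[...,::-1])
    m=camera_model(c); print(c,{k:np.round(v,4).tolist() for k,v in m.items()})
try: print(hold_point_z)
except Exception as e: print(e)
import workcell; print([n for n in dir(workcell) if n[0]!='_'])
E
```

```text
pics
clock 0.0
joint_pos [-1.3266  0.314   0.045   1.3036  0.      1.4312]
qvel [ 0.0012  0.0001  0.0012 -0.0007 -0.0015  0.0009]
tau [ 8.00000e-04 -4.80631e+01  2.98532e+01  1.95000e-02 -0.00000e+00
  0.00000e+00]
tcp_pos [ 0.2152 -0.5327  0.2304]
orientation [-0.1342 -0.6941 -0.1355  0.6942]
wrist_force [ 0.5214  0.744  -0.4144]
ft_torque [0.0355 0.0038 0.0024]
finger_gap 0.0852
scene {'fx': 391.7552, 'fy': 391.7552, 'cx': 318.6538, 'cy': 203.2738, 'xyz': [1.1282, -0.3889, 0.648], 'rotation': [-0.3714, 0.7938, 0.4319, -0.213]}
side {'fx': 380.6844, 'fy': 380.6844, 'cx': 320.9326, 'cy': 204.914, 'xyz': [0.4459, -0.6942, 0.5608], 'rotation': [-0.4576, 0.8845, -0.0835, 0.0354]}
wrist {'fx': 314.7561, 'fy': 314.7561, 'cx': 318.2252, 'cy': 197.2211, 'T_tool_cam': [[-0.0, -0.3096, 0.9509, -0.143], [1.0, 0.0004, 0.0001, -0.0003], [-0.0004, 0.9509, 0.3096, -0.0789], [0.0, 0.0, 0.0, 1.0]]}
0.0187
['MotionError', 'camera_model', 'find_in', 'get_state', 'hand_in', 'hold_point_z', 'read_camera', 'silhouettes']
```

View pics/a_scene.png

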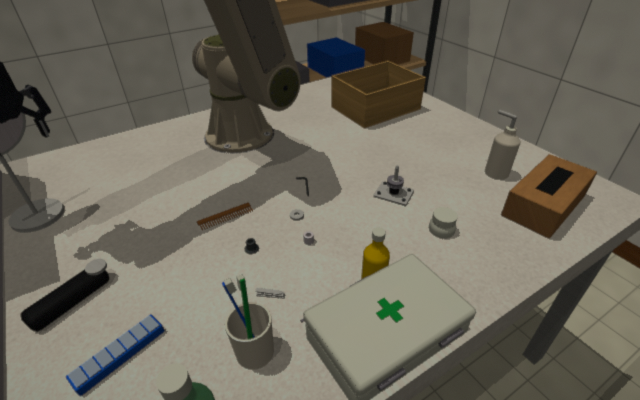

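View pics/a_side.png

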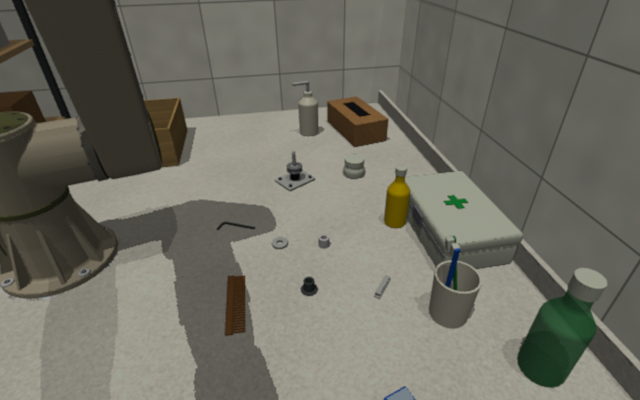

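View pics/a_wrist.png

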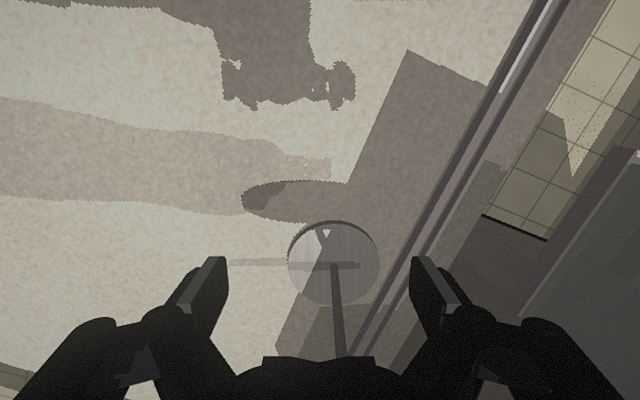

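The scene camera shows the washer at about (297,214), spacer (308,238), retainer (251,245) and bracket with axle (395,185). The side camera shows them at (280,242), (323,241), (309,286) and (295,178). Next I'll triangulate them.

```bash
cat > h.py <<'E'
from workcell import *
import cv2,numpy as np
from scipy.spatial.transform import Rotation as R
from scipy.optimize import least_squares
def rot(q): return R.from_quat(np.r_[q[1:],q[0]]).as_matrix()
def campose(c,st=None):
    m=camera_model(c)
    if 'xyz' in m: Rm=np.array(m['rotation']); Rm=rot(Rm) if Rm.ndim==1 else Rm; return m,Rm,np.array(m['xyz'])
    st=st or get_state(); Tr=rot(np.array(st['orientation'])); T=np.array(m['T_tool_cam'])
    return m,Tr@T[:3,:3],Tr@T[:3,3]+np.array(st['tcp_pos'])
def proj(cp,P):
    m,Rm,t=cp; p=(np.atleast_2d(P)-t)@Rm; return np.c_[m['fx']*p[:,0]/p[:,2]+m['cx'],m['fy']*p[:,1]/p[:,2]+m['cy']]
def ray(cp,u,v):
    m,Rm,t=cp; d=Rm@np.array([(u-m['cx'])/m['fx'],(v-m['cy'])/m['fy'],1]); return t,d
def onz(cp,u,v,z):
    t,d=ray(cp,u,v); return t+d*(z-t[2])/d[2]
def ctr(e): return e[0]+e[2]/2,e[1]+e[3]/2
E
python3 - <<'E'
from h import *
Z=dict(spacer=.012,washer=.004,retainer=.013,axle_tip=.092,bracket=.004,jar=.025,hexkey=.003,comb=.003,clipper=.007,sunscreen_mid=.075,cup_mid=.06)
for c in("scene","side"):
    read_camera(c)
    cp=campose(c)
    for l,z in Z.items():
        r=find_in(c,l)
        for d in r[:2]:
            if d['p']<.3: continue
            u,v=ctr(d['extent']); print(c,l,round(d['p'],2),np.round(d['extent'],1),np.round(onz(cp,u,v,z),4))
print(get_state()['clock'])
E
```

```text
scene washer 0.63 [ 2.970e+02  1.794e+02  1.500e+00 -1.000e-01] [0.3359 0.0316 0.004 ]
scene washer 0.62 [287.7 209.5  15.4  11.8] [ 0.4662 -0.0506  0.004 ]
scene retainer 0.47 [243.  239.6  19.1  15.3] [ 0.517  -0.1907  0.013 ]
scene axle_tip 0.95 [373.2 167.2  37.5  39. ] [0.5931 0.1437 0.092 ]
scene axle_tip 0.64 [288.1 212.2  14.1   9.5] [ 0.5608 -0.0998  0.092 ]
scene bracket 0.62 [375.3 164.8  36.8  40.3] [0.505  0.2372 0.004 ]
scene jar 0.97 [430.1 211.8  27.7  28. ] [0.7113 0.2086 0.025 ]
scene jar 0.41 [297.8 180.3   7.8   1.9] [0.3753 0.0224 0.025 ]
scene hexkey 0.51 [295.3 179.4  13.1  14.9] [0.3714 0.024  0.003 ]
scene comb 0.65 [200.8 205.4  48.2  22.2] [ 0.3707 -0.2001  0.003 ]
scene comb 0.6 [428.1 209.6  28.5  30.2] [0.6917 0.2294 0.003 ]
scene clipper 0.79 [259.3 290.5  24.8   9.4] [ 0.6553 -0.2137  0.007 ]
scene clipper 0.59 [375.  165.3  38.6  37.7] [0.506 0.238 0.007]
scene sunscreen_mid 0.81 [363.2 225.7  24.   51.1] [ 0.7226 -0.0089  0.075 ]
scene sunscreen_mid 0.69 [428.8 211.   29.   29.2] [0.7436 0.16   0.075 ]
scene cup_mid 0.82 [221.3 277.4  53.3  91.5] [ 0
[... 220 characters left out ...]
5  0.013 ]
side axle_tip 0.57 [277.9 152.4  35.1  38.9] [0.5228 0.1056 0.092 ]
side bracket 0.86 [274.1 152.2  38.1  39.1] [0.5308 0.2577 0.004 ]
side bracket 0.48 [217.7 218.8  39.2  12.5] [0.3711 0.0375 0.004 ]
side jar 0.98 [345.3 153.8  21.4  26. ] [0.7052 0.213  0.025 ]
side hexkey 0.61 [218.6 221.4  36.8   4.9] [0.3703 0.0436 0.003 ]
side comb 0.6 [224.3 274.4  20.5  60.2] [ 0.3651 -0.202   0.003 ]
side clipper 0.55 [374.7 275.3  14.9  19.1] [ 0.6469 -0.2115  0.007 ]
side sunscreen_mid 0.88 [383.6 166.   24.6  62.9] [ 0.7337 -0.0247  0.075 ]
side sunscreen_mid 0.4 [278.4 150.7  35.1  39. ] [0.5279 0.1425 0.075 ]
side cup_mid 0.84 [427.3 235.4  53.5  94.7] [ 0.7525 -0.2772  0.06  ]
1.35
```

```bash
python3 - <<'E'
import cv2,numpy as np
a=cv2.imread('pics/a_scene.png')[160:270,230:430]; b=cv2.imread('pics/a_side.png')[140:310,210:400]
cv2.imwrite('pics/za.png',cv2.resize(a,None,fx=4,fy=4,interpolation=2)); cv2.imwrite('pics/zb.png',cv2.resize(b,None,fx=3.5,fy=3.5,interpolation=2))
from h import *
for c,L in (("scene",[(308.5,238.5,.012,'sp'),(396.5,167,.092,'tip')]),("side",[(323.5,241.5,.012,'sp'),(293.5,152.5,.092,'tip')])):
    cp=campose(c)
    for u,v,z,n in L: print(c,n,np.round(onz(cp,u,v,z),4))
E
```

```text
scene sp [ 0.5618 -0.07    0.012 ]
scene tip [0.5365 0.2072 0.092 ]
side sp [ 0.5583 -0.0697  0.012 ]
side tip [0.5305 0.2069 0.092 ]
```

View pics/za.png

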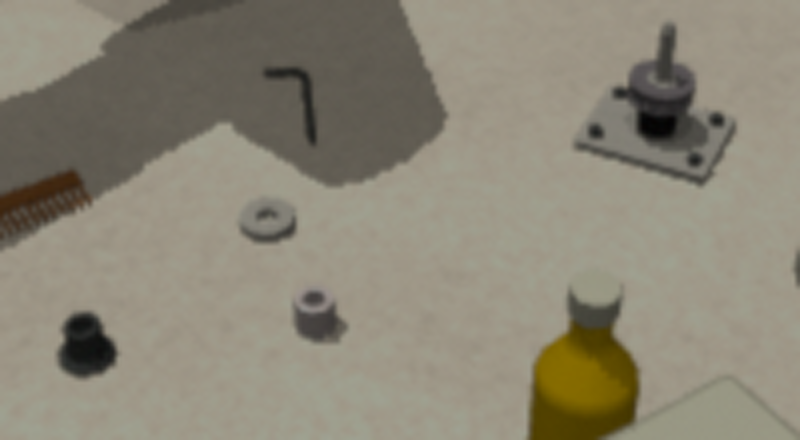

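View pics/zb.png

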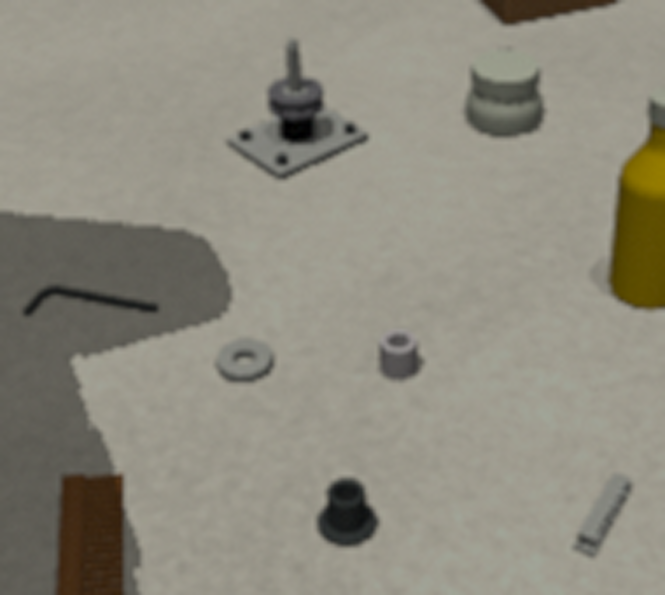

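```bash
cat >> h.py <<'E'
def plan(tgt,yaw=None,st=None,opening=None):
    """world target tcp (m) and yaw (rad: angle of tool y in world xy); prints turn (deg), shift (cm) in tool axes as if all shift then turn"""
    st=st or get_state(); Rt=rot(np.array(st['orientation'])); p=np.array(st['tcp_pos'])
    print('pos',np.round(p,4),'yawdeg',round(np.degrees(np.arctan2(Rt[1,1],Rt[0,1])),2))
    if yaw is None: yaw=np.arctan2(Rt[1,1],Rt[0,1])
    x=np.array([0,0,-1.]);y=np.array([np.cos(yaw),np.sin(yaw),0]);Rd=np.c_[x,y,np.cross(x,y)]
    print('turn',np.round(np.degrees(R.from_matrix(Rt.T@Rd).as_rotvec()),2),'shift old axes cm',np.round(100*Rt.T@(np.array(tgt)-p),2),'shift new axes',np.round(100*Rd.T@(np.array(tgt)-p),2))
E
python3 - <<'E'
from h import *
s=get_state(); print(np.round(rot(s['orientation']),3),s['clock'])
plan([.56,-.07,.13])
E
```

```text
[[ 0.     0.374 -0.927]
 [-0.    -0.927 -0.374]
 [-1.     0.     0.   ]] 1.35
pos [ 0.2153 -0.5332  0.2313] yawdeg -68.01
turn [-0.  0. -0.] shift old axes cm [ 10.13 -30.05 -49.31] shift new axes [ 10.13 -30.05 -49.31]
```

>>> step_arm(targets=[[[-8.5,0,0],[0.5,0,0],8.5],[[-8.5,0,0],[0.5,0,0],8.5],[[-8.5,0,0],[0.5,0,0],8.5],[[-8.5,0,0],[0.5,0,0],8.5],[[-8.5,0,0],[0.5,0,0],8.5],[[-8.5,0,0],[0.5,0,0],8.5],[[-8.5,0,0],[0.5,0,0],8.5],[[-8.5,0,0],[0.5,0,0],8.5],[[0,0,0],[1,2.9,-4],8.5],[[0,0,0],[1,2.9,-4],8.5]])

```text
clock: 2.35
tcp_pos: [0.2728, -0.454, 0.171]
orientation: [-0.499, -0.501, -0.499, 0.501]
wrist_force: [-0.2, -0.2, -0.0]
finger_gap: 0.085
```

>>> step_arm(targets=[[[0,0,0],[1,2.9,-4],8.5],[[0,0,0],[1,2.9,-4],8.5],[[0,0,0],[1,2.9,-4],8.5],[[0,0,0],[1,2.9,-4],8.5],[[0,0,0],[0.5,2.9,-4],8.5],[[0,0,0],[0.2,2.9,-4],8.5],[[0,0,0],[0,2.9,-4],8.5],[[0,0,0],[0,2.9,-4],8.5],[[0,0,0],[0,2.9,-4],8.5],[[0,0,0],[0,2.9,-4],8.5]])

```text
clock: 3.35
tcp_pos: [0.5631, -0.0533, 0.125]
orientation: [0.5, 0.5, 0.5, -0.5]
wrist_force: [0.6, -0.9, -0.6]
finger_gap: 0.0854
```

```bash
python3 - <<'E'
from h import *
s=get_state(); print(s['clock'],np.round(s['joint_pos'],3),np.round(s['wrist_force'],2)); plan([.56,-.07,.12],0)
im=read_camera('wrist'); cv2.imwrite('pics/w1.png',im[...,::-1])
E
```

```text
3.35 [-0.236  0.347 -0.172  1.051 -0.     1.335] [ 0.58 -0.87 -0.57]
pos [ 0.5631 -0.0533  0.125 ] yawdeg 0.0
turn [ 0.    0.02 -0.03] shift old axes cm [ 0.5  -0.31  1.67] shift new axes [ 0.5  -0.31  1.67]
```

View pics/w1.png

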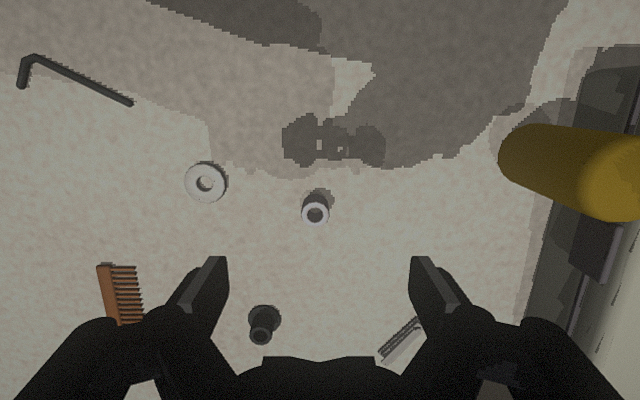

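```bash
python3 - <<'E'
from h import *
im=cv2.imread('pics/w1.png'); 
c=[im[170:250,275:355],im[145:225,165:245],im[290:370,220:300]]
cv2.imwrite('pics/w1z.png',cv2.resize(np.hstack(c),None,fx=3.3,fy=3.3,interpolation=cv2.INTER_NEAREST))
cp=campose('wrist')
for u,v,z,n in((315,213,.024,'sp'),(206,183,.008,'wa'),(261,336,.026,'ret')): print(n,np.round(onz(cp,u,v,z),4))
for l in('spacer','washer','retainer'):
    for d in silhouettes('wrist',l)[:2]: print(l,round(d['p'],2),np.round(d['extent'],1))
E
```

```text
sp [ 0.5645 -0.0611  0.024 ]
wa [ 0.4712 -0.0402  0.008 ]
ret [ 0.514  -0.1843  0.026 ]
spacer 0.66 [300.9 191.3  27.1  37.4]
washer 0.58 [183.3 163.1  44.5  39. ]
washer 0.27 [480.6 377.5  31.8  22.5]
retainer 0.96 [247.  307.4  34.8  36.4]
retainer 0.73 [380.4 319.5  42.2  45.3]
```

View pics/w1z.png

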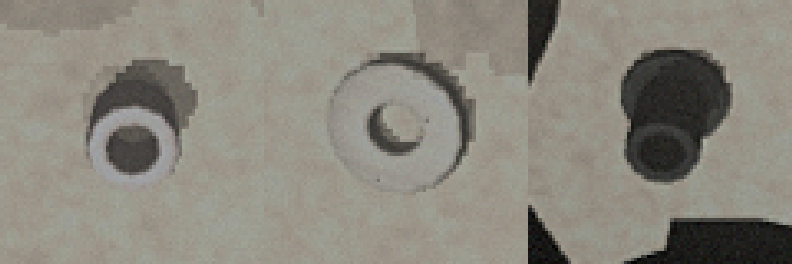

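```bash
cat >> h.py <<'E'
def snap(name):
    st=get_state(); im=read_camera('wrist'); cv2.imwrite(f'pics/{name}.png',im[...,::-1]); return st,im,campose('wrist',st)
E
python3 - <<'E'
from h import *
st,im,cp=snap('w2'); print(st['clock'],np.round(st['tcp_pos'],4),np.round(st['qvel'],3))
tcp=st['tcp_pos'];Rt=rot(st['orientation'])
for X in (-.013,):
  print(np.round(proj(cp,[tcp+Rt@np.array([X,s*.0427,zz]) for s in(1,-1) for zz in (-.011,.011)]),1))
print(np.round(proj(cp,tcp)))
c=[im[150:250,265:365],im[125:225,155:255],im[290:390,210:310]]
cv2.imwrite('pics/w2z.png',cv2.resize(np.hstack(c)[...,::-1],None,fx=2.6,fy=2.6,interpolation=cv2.INTER_NEAREST))
E
```

```text
3.55 [ 0.5623 -0.054   0.1245] [-0.047 -0.016 -0.025  0.003 -0.003 -0.002]
[[412.3 251.4]
 [408.  292.4]
 [226.7 251.3]
 [230.8 292.3]]
[[319. 259.]]
```

View pics/w2z.png

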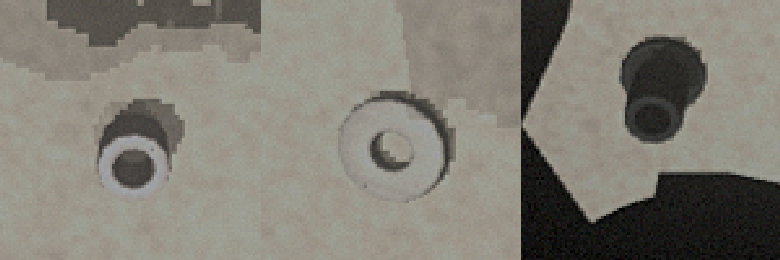

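View pics/w2.png

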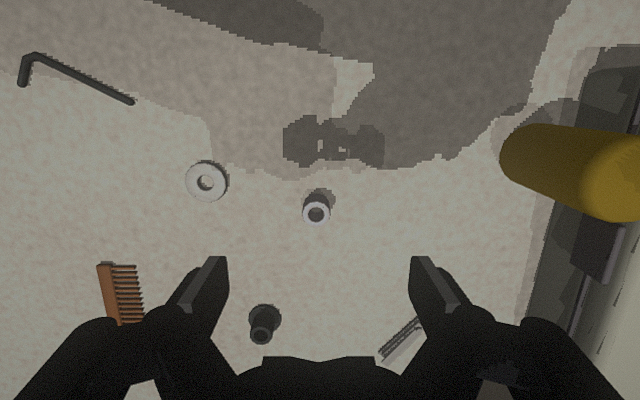

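```bash
python3 - <<'E'
from h import *
st=get_state(); tcp=st['tcp_pos'];Rt=rot(st['orientation']); print(st['clock'],tcp)
out=[]
for c in('scene','side'):
    im=read_camera(c)[...,::-1].copy(); cp=campose(c)
    P=proj(cp,[tcp+Rt@np.array(x) for x in((0,0,0),(-.013,.0427,-.011),(-.013,.0427,.011),(-.013,-.0427,-.011),(-.013,-.0427,.011))]); print(c,np.round(P,1))
    u,v=P[0].astype(int); z=im[v-50:v+30,u-60:u+60]; z=cv2.resize(z,None,fx=4,fy=4,interpolation=cv2.INTER_NEAREST)
    for q in P: cv2.circle(z,tuple(((q-[u-60,v-50]+.5)*4).astype(int)),3,(0,0,255),1)
    out.append(z)
cv2.imwrite('pics/f1.png',np.vstack(out))
cp=campose('wrist',st); 
print(np.round(onz(cp,316,213,.024),4))
E
```

```text
3.6 [ 0.56163008 -0.05499762  0.12448484]
scene [[312.7 198.2]
 [327.9 202.1]
 [318.9 205.9]
 [306.5 181.8]
 [297.9 185.1]]
side [[323.2 195.1]
 [342.4 184.7]
 [344.9 190.4]
 [301.6 189.2]
 [303.2 195.1]]
[ 0.5591 -0.0685  0.024 ]
```

View pics/f1.png

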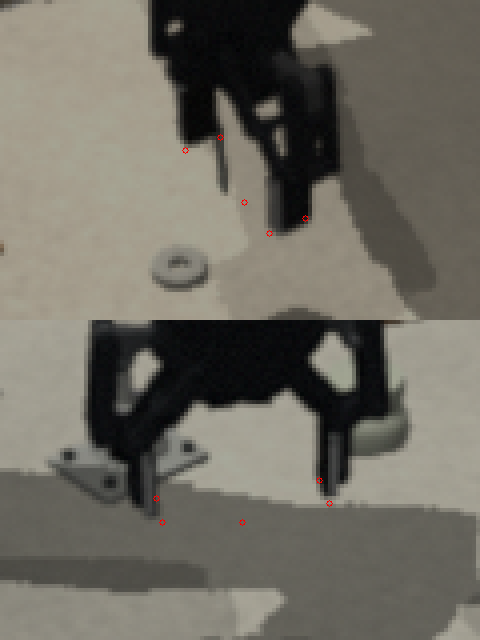

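```bash
python3 - <<'E'
from h import *
for i in range(3):
    st,im,cp=snap(f'w3_{i}'); print(st['clock'],np.round(st['tcp_pos'],4),np.round(rot(st['orientation'])[:,0],4),np.round(st['qvel'],3),[np.round(onz(cp,u,v,z),4) for u,v,z in((316,213,.024),(206,182,.008),(261,336,.026))])
c=[im[150:250,265:365],im[125:225,155:255],im[280:380,210:310]]
cv2.imwrite('pics/w3z.png',cv2.resize(np.hstack(c)[...,::-1],None,fx=2.6,fy=2.6,interpolation=cv2.INTER_NEAREST))
E
```

```text
3.7 [ 0.5613 -0.0561  0.1247] [-6.e-04 -2.e-04 -1.e+00] [-0.012 -0.005  0.    -0.     0.002  0.003] [array([ 0.5588, -0.0697,  0.024 ]), array([ 0.4647, -0.0474,  0.008 ]), array([ 0.5065, -0.1929,  0.026 ])]
3.75 [ 0.5613 -0.0564  0.1248] [-4.e-04 -2.e-04 -1.e+00] [-0.005 -0.002  0.003 -0.002  0.001  0.   ] [array([ 0.5588, -0.07  ,  0.024 ]), array([ 0.4647, -0.0476,  0.008 ]), array([ 0.5064, -0.1932,  0.026 ])]
3.8 [ 0.5613 -0.0565  0.1249] [-2.e-04 -2.e-04 -1.e+00] [-0.002 -0.001  0.003 -0.002  0.002  0.002] [array([ 0.5589, -0.0701,  0.024 ]), array([ 0.4648, -0.0477,  0.008 ]), array([ 0.5065, -0.1934,  0.026 ])]
```

View pics/w3z.png

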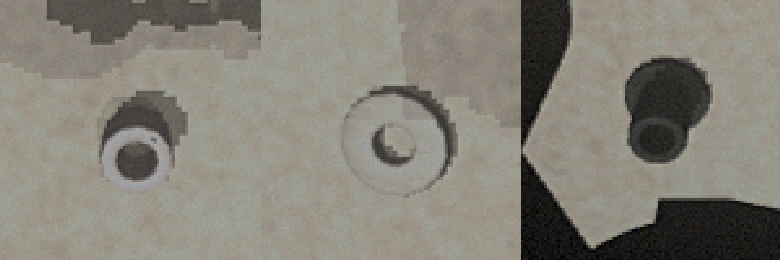

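```bash
python3 - <<'E'
from h import *
st=get_state();cp=campose('wrist',st)
for u,v,z,n in((317.5,210.8,.024,'sp'),(206.8,180,.008,'wa'),(262.5,333.7,.026,'ret')):
    p=onz(cp,u,v,z); print(n,np.round(p,4))
    if n=='sp': plan([p[0],p[1],.002],0,st)
for c,L in (("scene",[(308.3,234.3,.024,'sp')]),("side",[(323.5,237.5,.024,'sp')])):
    for u,v,z,n in L: print(c,np.round(onz(campose(c),u,v,z),4))
E
```

```text
sp [ 0.5603 -0.0682  0.024 ]
pos [ 0.5615 -0.0565  0.1249] yawdeg -0.14
turn [-0.14  0.01 -0.  ] shift old axes cm [12.29 -0.12  1.17] shift new axes [12.29 -0.12  1.17]
wa [ 0.4658 -0.0459  0.008 ]
ret [ 0.5082 -0.1907  0.026 ]
scene [ 0.5605 -0.0693  0.024 ]
side [ 0.5583 -0.0703  0.024 ]
```

>>> step_arm(targets=[[[0,0,0],[1.5,-0.1,0.6],5],[[0,0,0],[2,0,0.6],5],[[0,0,0],[2,0,0],5],[[0,0,0],[2,0,0],5],[[0,0,0],[0.5,0,0],5],[[0,0,0],[0,0,0],5],[[0,0,0],[0,0,0],5],[[0,0,0],[0,0,0],5],[[0,0,0],[0,0,0],5],[[0,0,0],[0,0,0],5]])

```text
clock: 4.85
tcp_pos: [0.5615, -0.0673, 0.0455]
orientation: [0.5, 0.5, 0.5, -0.5]
wrist_force: [-0.3, 0.4, 0.3]
finger_gap: 0.05
```

```bash
python3 - <<'E'
from h import *
st,im,cp=snap('w4'); print(st['clock']); plan([.5603,-.0682,.003],0,st)
print(np.round(proj(cp,[[.5603,-.0682,.024],[.5603,-.0682,0]]),1), st['finger_gap'])
E
```

```text
4.85
pos [ 0.5615 -0.0673  0.0455] yawdeg -0.0
turn [-0.    0.02 -0.07] shift old axes cm [ 4.25 -0.12  0.09] shift new axes [ 4.25 -0.12  0.09]
[[317.2 241.6]
 [317.2 225.1]] 0.050009986965026815
```

View pics/w4.png

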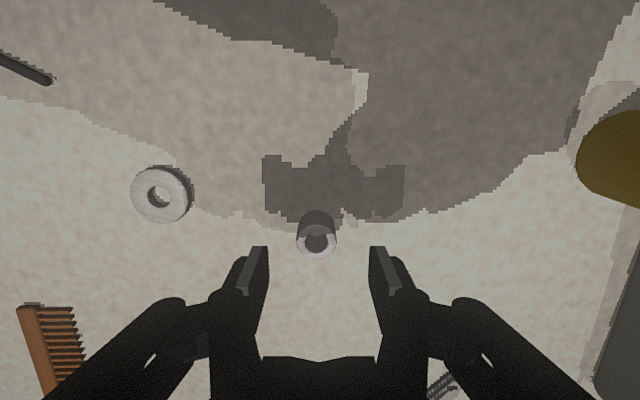

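>>> step_arm(targets=[[[0,0,0],[1,-0.1,0.1],5],[[0,0,0],[1.5,0,0],5],[[0,0,0],[1.2,0,0],5],[[0,0,0],[0.5,0,0],5],[[0,0,0],[0,0,0],5],[[0,0,0],[0,0,0],5],[[0,0,0],[0,0,0],1.8],[[0,0,0],[0,0,0],1.8],[[0,0,0],[0,0,0],1.8],[[0,0,0],[0,0,0],1.8]], force=40)

```text
clock: 5.9
tcp_pos: [0.5607, -0.0684, 0.0035]
orientation: [0.5, 0.5, 0.499, -0.5]
wrist_force: [-0.3, 0.8, 3.6]
finger_gap: 0.0219
```

```bash
python3 - <<'E'
from h import *
st,im,cp=snap('w5'); print(st['clock'],st['finger_gap'],np.round(st['wrist_force'],2)); plan([.5603,-.0682,.003],0,st)
print(np.round(proj(cp,[[st['tcp_pos'][0],-.0682,.024]]),1))
E
```

```text
5.9 0.02193109447388764 [-0.27  0.85  3.59]
pos [ 0.5607 -0.0684  0.0035] yawdeg -0.01
turn [-0.01  0.03 -0.09] shift old axes cm [ 0.05 -0.04 -0.02] shift new axes [ 0.05 -0.04 -0.02]
[[319.6 280.8]]
```

View pics/w5.png

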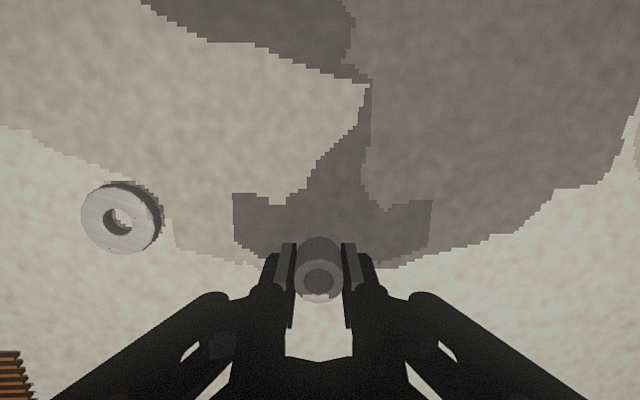

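>>> step_arm(targets=[[[0,0,0],[-1,0,0],1.8],[[0,0,0],[-2.5,0,0],1.8],[[0,0,0],[-3.5,0,-1],1.8],[[0,0,0],[-3.5,-0.4,-2.5],1.8],[[0,0,0],[-3.5,-0.4,-3.5],1.8],[[0,0,0],[-3,-0.4,-4],1.8],[[0,0,0],[-2,-0.4,-4],1.8],[[0,0,0],[0,-0.4,-4],1.8],[[0,0,0],[0,-0.4,-4],1.8],[[0,0,0],[0,-0.4,-3],1.8]])

```text
clock: 6.95
tcp_pos: [0.5313, 0.1939, 0.1934]
orientation: [0.5, 0.5, 0.5, -0.5]
wrist_force: [-0.0, 0.1, 0.9]
finger_gap: 0.0221
```

>>> step_arm(targets=[[[0,0,0],[0,0,-1.5],1.8],[[0,0,0],[0,0,-0.8],1.8],[[0,0,0],[0,0,0],1.8],[[0,0,0],[0,0,0],1.8],[[0,0,0],[0,0,0],1.8],[[0,0,0],[0,0,0],1.8],[[0,0,0],[0,0,0],1.8],[[0,0,0],[0,0,0],1.8],[[0,0,0],[0,0,0],1.8],[[0,0,0],[0,0,0],1.8]])

```text
clock: 7.95
tcp_pos: [0.532, 0.2146, 0.1926]
orientation: [-0.5, -0.5, -0.5, 0.5]
wrist_force: [0.2, -0.2, -0.4]
finger_gap: 0.0222
```

```bash
python3 - <<'E'
from h import *
st,im,cp=snap('w6'); print(st['clock'],st['finger_gap'],np.round(st['wrist_force'],2),np.round(st['qvel'],3)); plan([.533,.207,.195],0,st)
cv2.imwrite('pics/w6z.png',cv2.resize(im[130:310,220:420,::-1],None,fx=3,fy=3,interpolation=2))
E
```

```text
7.95 0.022156952857819216 [ 0.25 -0.18 -0.41] [ 0.002  0.001  0.001  0.    -0.001  0.001]
pos [0.532  0.2146 0.1926] yawdeg -0.02
turn [-0.02  0.01  0.  ] shift old axes cm [-0.24  0.1   0.76] shift new axes [-0.24  0.1   0.76]
```

View pics/w6z.png

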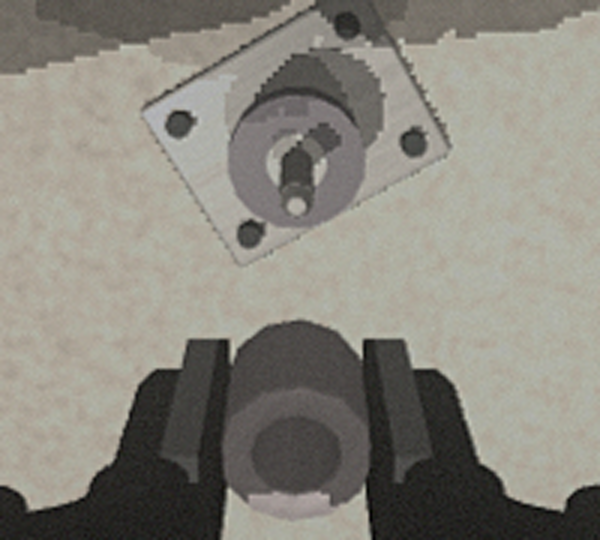

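```bash
python3 - <<'E'
from h import *
st=get_state(); cp=campose('wrist',st); tcp=st['tcp_pos'];Rt=rot(st['orientation'])
sp=onz(cp,319,280.7,tcp[2]+.0205); tip=onz(cp,318.7,199,.092)
print('spacer in tool',np.round(Rt.T@(sp-tcp),4),'tip',np.round(tip,4),'in tool',np.round(Rt.T@(tip-tcp),4))
print('move tool cm',np.round(100*Rt.T@(tip-sp),2))
E
```

```text
spacer in tool [-0.0205 -0.0002 -0.0003] tip [0.5319 0.2133 0.092 ] in tool [ 0.1007 -0.0002  0.0013]
move tool cm [1.212e+01 1.000e-02 1.600e-01]
```

>>> step_arm(targets=[[[0,0,0],[1,0,0.15],1.8],[[0,0,0],[2,0,0],1.8],[[0,0,0],[2,0,0],1.8],[[0,0,0],[0.8,0,0],1.8],[[0,0,0],[0,0,0],1.8],[[0,0,0],[0,0,0],1.8],[[0,0,0],[0,0,0],1.8],[[0,0,0],[0,0,0],1.8],[[0,0,0],[0,0,0],1.8],[[0,0,0],[0,0,0],1.8]])

```text
clock: 9.0
tcp_pos: [0.5323, 0.2132, 0.1351]
orientation: [0.5, 0.5, 0.5, -0.5]
wrist_force: [-0.1, 0.7, -0.4]
finger_gap: 0.0217
```

```bash
python3 - <<'E'
from h import *
st,im,cp=snap('w7'); print(st['clock'],np.round(st['tcp_pos'],4),np.round(st['qvel'],3))
z=cv2.resize(im[170:310,230:410,::-1],None,fx=3,fy=3,interpolation=2)
out=[z]
for c in('scene','side'):
    im2=read_camera(c)[...,::-1].copy(); q=campose(c); u,v=proj(q,st['tcp_pos'])[0].astype(int)
    zz=cv2.resize(im2[v-25:v+45,u-40:u+40],None,fx=3.2,fy=3,interpolation=2); out.append(zz); print(c,u-40,v-25)
h=max(o.shape[0] for o in out)
cv2.imwrite('pics/w7z.png',np.vstack([out[0],cv2.copyMakeBorder(np.hstack(out[1:]),0,0,0,max(0,540-512),cv2.BORDER_CONSTANT)[:, :540]])[:600])
E
```

```text
9.0 [0.5323 0.2132 0.1351] [ 0.001  0.002 -0.005 -0.    -0.    -0.   ]
scene 359 125
side 252 111
```

View pics/w7z.png

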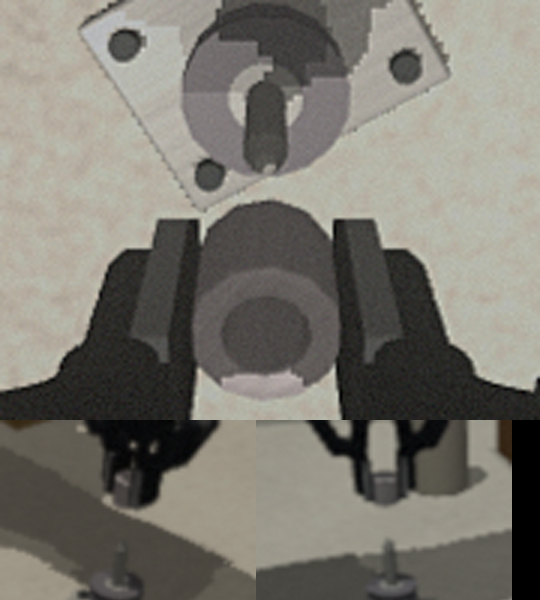

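```bash
python3 - <<'E'
from h import *
st=get_state(); cp=campose('wrist',st); t=st['tcp_pos']; print(st['clock'],t)
tip=onz(cp,230+266/3-.3,170+167/3,.092); print('wrist tip',tip, 'spacer', onz(cp,230+266/3-.3,170+321/3,t[2]+.0205))
out=[]
for c in('scene','side'):
    q=campose(c); im=read_camera(c)[...,::-1].copy()
    P=proj(q,[[t[0],t[1],t[2]-.0035],[t[0],t[1],t[2]+.0205],[.5319,.2133,.092],[.5319,.2133,.05],tip]); print(c,np.round(P,1))
    u,v=P[2].astype(int)-[0,10]; z=cv2.resize(im[v-40:v+40,u-40:u+40],None,fx=5,fy=5,interpolation=cv2.INTER_NEAREST)
    for p in P: cv2.circle(z,tuple(((p-[u-40,v-40]+.5)*5).astype(int)),3,(0,0,255),1)
    out.append(z)
cv2.imwrite('pics/w8.png',np.hstack(out))
E
```

```text
9.15 [0.53207589 0.21316377 0.13477377]
wrist tip [0.53159519 0.21306222 0.092     ] spacer [0.53154903 0.21536628 0.15527377]
scene [[398.9 152.1]
 [400.  143.6]
 [397.1 165.4]
 [395.4 178.9]
 [397.  165.4]]
side [[293.  137.8]
 [292.4 129.2]
 [293.7 151.4]
 [294.6 165.2]
 [293.6 151.4]]
```

View pics/w8.png

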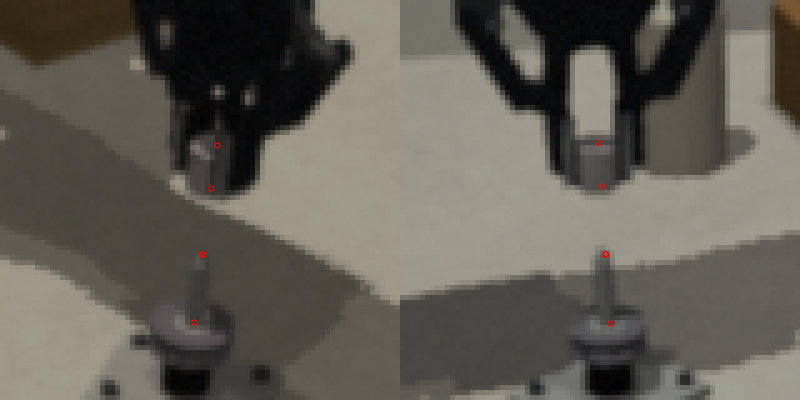

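>>> step_arm(targets=[[[0,0,0],[1,0,0],1.8],[[0,0,0],[1.5,0,0],1.8],[[0,0,0],[0.5,0,0],1.8],[[0,0,0],[0.5,0,0],1.8],[[0,0,0],[0.5,0,0],1.8],[[0,0,0],[0.5,0,0],1.8],[[0,0,0],[0.5,0,0],1.8],[[0,0,0],[0,0,0],1.8],[[0,0,0],[0,0,0],1.8],[[0,0,0],[0,0,0],1.8]])

```text
clock: 10.25
tcp_pos: [0.5323, 0.2132, 0.085]
orientation: [0.5, 0.5, 0.5, -0.5]
wrist_force: [-0.1, 0.0, -1.1]
finger_gap: 0.0218
```

```bash
cat >> h.py <<'E'
def views(name,P=(),off=(0,0),pt=(.532,.2132,.085),w=40):
    out=[]
    for c in('scene','side'):
        q=campose(c); im=read_camera(c)[...,::-1].copy()
        u,v=proj(q,pt)[0].astype(int); z=cv2.resize(im[v-w:v+w,u-w:u+w],None,fx=400/2/w,fy=400/2/w,interpolation=cv2.INTER_NEAREST)
        for p in (proj(q,P) if len(P) else []): cv2.circle(z,tuple(((p-[u-w,v-w]+.5)*200/w).astype(int)),3,(0,0,255),1)
        out.append(z)
    cv2.imwrite(f'pics/{name}.png',np.hstack(out))
E
python3 - <<'E'
from h import *
st=get_state(); print(st['clock'],np.round(st['tcp_pos'],4),np.round(st['wrist_force'],2),np.round(st['ft_torque'],3))
views('v1',[[.532,.2132,.092]])
E
```

```text
10.25 [0.5323 0.2132 0.085 ] [-0.14  0.04 -1.05] [-0.022  0.013  0.01 ]
```

View pics/v1.png

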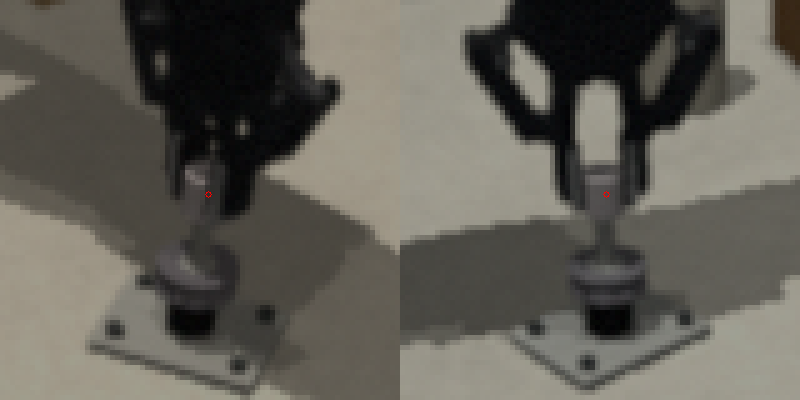

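>>> step_arm(targets=[[[0,0,0],[0.8,0,0],1.8],[[0,0,0],[1,0,0],1.8],[[0,0,0],[1,0,0],1.8],[[0,0,0],[0.3,0,0],1.8],[[0,0,0],[0,0,0],1.8],[[0,0,0],[0,0,0],1.8],[[0,0,0],[0,0,0],1.8],[[0,0,0],[0,0,0],3.2],[[0,0,0],[0,0,0],4],[[0,0,0],[0,0,0],4]])

```text
clock: 11.35
tcp_pos: [0.5322, 0.2132, 0.0539]
orientation: [0.5, 0.5, 0.5, -0.5]
wrist_force: [0.5, 0.6, 0.2]
finger_gap: 0.0402
```

>>> step_arm(targets=[[[0,0,0],[0,0,0],4.5],[[0,0,0],[-2,0,0],4.5],[[0,0,0],[-3,0,0],5],[[0,0,0],[-3.5,0,0],5],[[0,0,0],[-3.5,0,0],5],[[0,0,0],[-1.5,-0.5,2],5],[[0,0,0],[0,-1,4],5],[[0,0,0],[0,-1,4.5],5],[[0,0,0],[0,-1,4.5],5],[[0,0,0],[0,-1,4.5],5]])

```text
clock: 12.35
tcp_pos: [0.4864, 0.0168, 0.1889]
orientation: [0.5, 0.5, 0.5, -0.5]
wrist_force: [-0.0, -0.5, -1.1]
finger_gap: 0.05
```

```bash
python3 - <<'E'
from h import *
st=get_state(); print(st['clock'],np.round(st['tcp_pos'],4),np.round(st['wrist_force'],2))
views('v2',[[.532,.2132,.092],[.532,.2132,.0475],[.532,.2132,.0715]]); plan([.4658,-.035,.11],0)
E
```

```text
12.35 [0.4864 0.0168 0.1889] [-0.04 -0.48 -1.14]
pos [0.486  0.0138 0.1889] yawdeg -0.38
turn [-0.38  0.09  0.01] shift old axes cm [ 7.9  -1.98  4.88] shift new axes [ 7.89 -2.02  4.88]
```

View pics/v2.png

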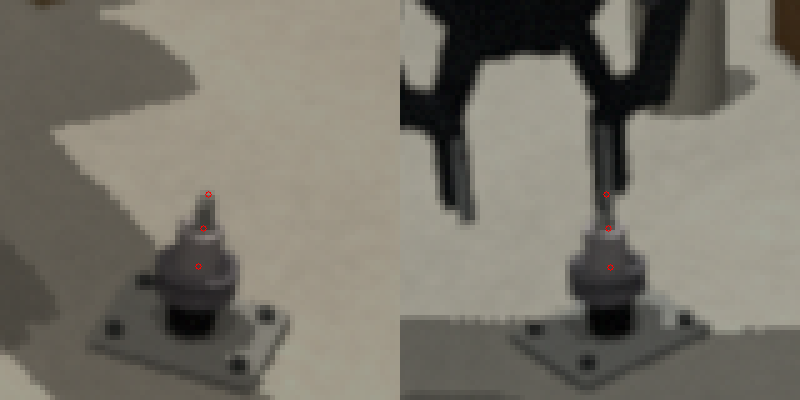

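The spacer sits upright on the roller. In both views its top is at about 71 mm and the axle passes through it. Next is the washer.

>>> step_arm(targets=[[[0,0,0],[1.5,-0.5,1.5],5.5],[[0,0,0],[2,-0.5,1.5],5.5],[[0,0,0],[2,-0.5,1.2],5.5],[[0,0,0],[1.8,-0.4,0.5],5.5],[[0,0,0],[0.5,0,0],5.5],[[0,0,0],[0,0,0],5.5],[[0,0,0],[0,0,0],5.5],[[0,0,0],[0,0,0],5.5],[[0,0,0],[0,0,0],5.5],[[0,0,0],[0,0,0],5.5]])

```text
clock: 13.45
tcp_pos: [0.4685, -0.0287, 0.1112]
orientation: [0.5, 0.5, 0.5, -0.5]
wrist_force: [-0.1, -1.3, 0.2]
finger_gap: 0.0552
```

```bash
python3 - <<'E'
from h import *
st,im,cp=snap('w9'); print(st['clock'],np.round(st['tcp_pos'],4),np.round(st['qvel'],3))
cv2.imwrite('pics/w9z.png',cv2.resize(im[150:310,220:420,::-1],None,fx=3,fy=3,interpolation=2))
E
```

```text
13.45 [ 0.4685 -0.0287  0.1112] [-0.003 -0.    -0.006 -0.001  0.001 -0.   ]
```

View pics/w9z.png

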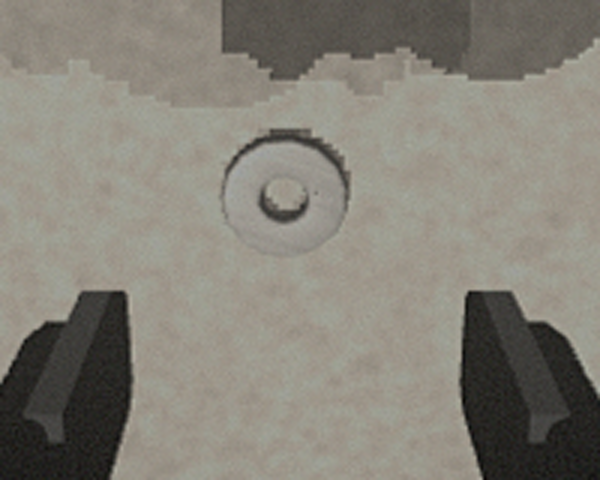

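```bash
python3 - <<'E'
from h import *
m=camera_model('wrist');T=np.array(m['T_tool_cam'])
def v(x,z):
    p=T[:3,:3].T@(np.array([x,0,z])-T[:3,3]); return m['fy']*p[1]/p[2]+m['cy']
for z in(-.011,-.010,-.009,-.0085,-.008): print(z,[round(v(x,z),1) for x in(-.013,-.010,-.008,-.006,-.004,-.002,0)])
st=get_state();cp=campose('wrist',st);p=onz(cp,315,215,.008);print(np.round(p,4));plan([p[0],p[1],.05],0,st)
E
python3 -c "
import cv2,numpy as np
# tip rows
for f,c in(('w3_0',(195,235)),('w4',(240,275)),('w5',(262,300)),('w9',(240,265))):
    im=cv2.imread(f'pics/{f}.png',0); print(f,[int(np.argmax(im[225:300,x]<70)+225) for x in range(*c,4)])
"
```

```text
-0.011 [np.float64(251.3), np.float64(248.3), np.float64(246.4), np.float64(244.5), np.float64(242.6), np.float64(240.8), np.float64(239.0)]
-0.01 [np.float64(253.3), np.float64(250.2), np.float64(248.3), np.float64(246.3), np.float64(244.5), np.float64(242.6), np.float64(240.9)]
-0.009 [np.float64(255.2), np.float64(252.1), np.float64(250.2), np.float64(248.2), np.float64(246.3), np.float64(244.5), np.float64(242.7)]
-0.0085 [np.float64(256.2), np.float64(253.1), np.float64(251.1), np.float64(249.1), np.float64(247.2), np.float64(245.4), np.float64(243.6)]
-0.008 [np.float64(257.2), np.float64(254.0), np.float64(252.0), np.float64(250.1), np.float64(248.2), np.float64(246.3), np.float64(244.5)]
[ 0.4652 -0.045   0.008 ]
pos [ 0.4683 -0.0287  0.1111] yawdeg 0.01
turn [ 0.01  0.02 -0.05] shift old axes cm [ 6.11 -0.32  1.63] shift new axes [ 6.11 -0.32  1.63]
w3_0 [268, 267, 265, 259, 256, 256, 256, 256, 270, 225]
w4 [257, 257, 257, 247, 246, 247, 246, 267, 225]
w5 [270, 258, 254, 253, 253, 245, 243, 243, 243, 249]
w9 [258, 253, 247, 247, 247, 247, 225]
```

>>> step_arm(targets=[[[0,0,0],[1,-0.1,0.5],5],[[0,0,0],[2,-0.2,0.8],5],[[0,0,0],[2.5,0,0.3],5],[[0,0,0],[2.5,0,0],5],[[0,0,0],[1.5,0,0],5],[[0,0,0],[0.5,0,0],5],[[0,0,0],[0,0,0],5],[[0,0,0],[0,0,0],5],[[0,0,0],[0,0,0],5],[[0,0,0],[0,0,0],5]])

```text
clock: 14.5
tcp_pos: [0.4658, -0.045, 0.0115]
orientation: [0.501, 0.5, 0.499, -0.5]
wrist_force: [-0.5, -0.3, 0.5]
finger_gap: 0.0501
```

```bash
python3 - <<'E'
from h import *
st,im,cp=snap('w10'); print(st['clock'],np.round(st['wrist_force'],2)); plan([.4652,-.045,.001],0,st); print(proj(cp,[.4652,-.045,.008]))
cv2.imwrite('pics/w10z.png',cv2.resize(im[200:360,220:420,::-1],None,fx=3,fy=3,interpolation=2))
E
```

```text
14.5 [-0.49 -0.28  0.53]
pos [ 0.4658 -0.045   0.0115] yawdeg -0.01
turn [-0.01  0.03 -0.1 ] shift old axes cm [ 1.05 -0.06 -0.  ] shift new axes [ 1.05 -0.06 -0.  ]
[[318.26095328 255.28244195]]
```

View pics/w10z.png

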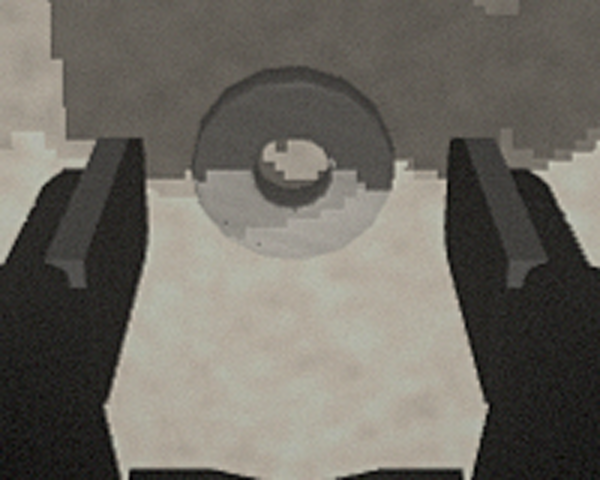

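>>> step_arm(targets=[[[0,0,0],[0.6,0,0.05],5],[[0,0,0],[0.45,0,0],5],[[0,0,0],[0,0,0],5],[[0,0,0],[0,0,0],5],[[0,0,0],[0,0,0],4],[[0,0,0],[0,0,0],3],[[0,0,0],[0,0,0],3],[[0,0,0],[0,0,0],3],[[0,0,0],[0,0,0],3],[[0,0,0],[0,0,0],3]], force=40)

```text
clock: 15.55
tcp_pos: [0.4651, -0.0454, 0.0006]
orientation: [0.5, 0.5, 0.5, -0.5]
wrist_force: [-2.3, 1.1, 6.3]
finger_gap: 0.0337
```

```bash
python3 - <<'E'
from h import *
st=get_state(); print(st['clock'],st['finger_gap'],np.round(st['wrist_force'],2)); plan([.532,.2205,.195],0,st)
E
```

```text
15.55 0.0337428496826945 [-2.32  1.11  6.35]
pos [ 0.4651 -0.0454  0.0006] yawdeg -0.01
turn [-0.01  0.01 -0.02] shift old axes cm [-19.44   6.69 -26.58] shift new axes [-19.44   6.69 -26.59]
```

>>> step_arm(targets=[[[0,0,0],[-1,0,0],3],[[0,0,0],[-2.5,0,0],3],[[0,0,0],[-3.5,0.3,-1],3],[[0,0,0],[-3.5,0.8,-2.5],3],[[0,0,0],[-3.5,1,-3.5],3],[[0,0,0],[-3,1,-4],3],[[0,0,0],[-2,1,-4],3],[[0,0,0],[0,1,-4],3],[[0,0,0],[0,1,-4],3],[[0,0,0],[0,0.6,-2],3]])

```text
clock: 16.55
tcp_pos: [0.5322, 0.2066, 0.19]
orientation: [0.501, 0.5, 0.5, -0.499]
wrist_force: [0.7, -0.3, -0.1]
finger_gap: 0.0335
```

>>> step_arm(targets=[[[0,0,0],[0,0,-0.7],3],[[0,0,0],[0,0,-0.3],3],[[0,0,0],[0,0,0],3],[[0,0,0],[0,0,0],3],[[0,0,0],[0,0,0],3],[[0,0,0],[0,0,0],3],[[0,0,0],[0,0,0],3],[[0,0,0],[0,0,0],3],[[0,0,0],[0,0,0],3],[[0,0,0],[0,0,0],3]])

```text
clock: 17.55
tcp_pos: [0.5318, 0.2135, 0.1892]
orientation: [-0.5, -0.5, -0.5, 0.5]
wrist_force: [0.5, 0.3, -0.2]
finger_gap: 0.0336
```

```bash
python3 - <<'E'
from h import *
st,im,cp=snap('w11'); print(st['clock'],st['finger_gap'],np.round(st['wrist_force'],2),np.round(st['qvel'],3)); plan([.532,.2133,.14],0,st)
cv2.imwrite('pics/w11z.png',cv2.resize(im[150:330,220:420,::-1],None,fx=3,fy=3,interpolation=2))
E
```

```text
17.55 0.03356793319633275 [ 0.45  0.27 -0.16] [-0.     0.001  0.002  0.    -0.001 -0.001]
pos [0.5318 0.2135 0.1892] yawdeg -0.01
turn [-0.01  0.01 -0.  ] shift old axes cm [4.92 0.02 0.02] shift new axes [4.92 0.02 0.02]
```

View pics/w11z.png

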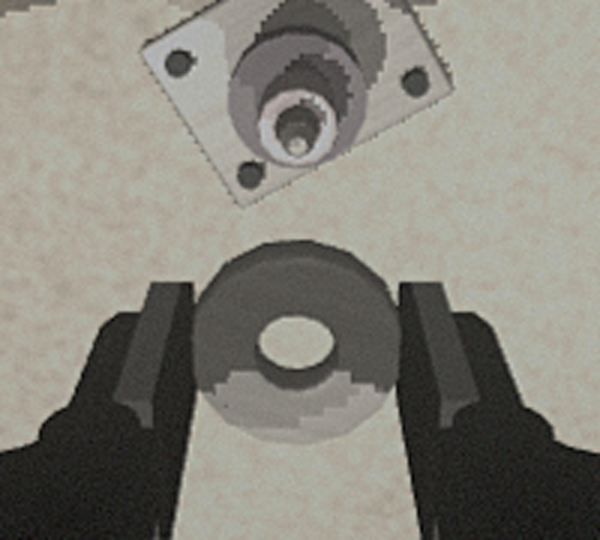

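```bash
python3 - <<'E'
from h import *
st=get_state(); cp=campose('wrist',st); tcp=st['tcp_pos'];Rt=rot(st['orientation'])
sp=onz(cp,318.6,266.4,tcp[2]+.0074); tip=onz(cp,318.7,198.4,.092)
print('washer in tool',np.round(Rt.T@(sp-tcp),4),'tip',np.round(tip,4))
print('move tool cm',np.round(100*Rt.T@(tip-sp),2), tcp)
E
```

```text
washer in tool [-0.0074 -0.0004  0.0001] tip [0.5316 0.2138 0.092 ]
move tool cm [10.46  0.02 -0.04] [0.53175378 0.21353978 0.18922172]
```

>>> step_arm(targets=[[[0,0,0],[1.5,0,0],3],[[0,0,0],[3,0,0],3],[[0,0,0],[3,0,0],3],[[0,0,0],[1.5,0,0],3],[[0,0,0],[0.5,0,0],3],[[0,0,0],[0.5,0,0],3],[[0,0,0],[0.5,0,0],3],[[0,0,0],[0,0,0],3],[[0,0,0],[0,0,0],3],[[0,0,0],[0,0,0],3]])

```text
clock: 18.6
tcp_pos: [0.5322, 0.2136, 0.0849]
orientation: [0.5, 0.5, 0.5, -0.5]
wrist_force: [-0.3, 0.3, 0.2]
finger_gap: 0.0336
```

```bash
python3 - <<'E'
from h import *
st=get_state(); print(st['clock'],np.round(st['tcp_pos'],4),np.round(st['wrist_force'],2),np.round(st['ft_torque'],3))
views('v3')
E
```

```text
18.6 [0.5322 0.2136 0.0849] [-0.34  0.27  0.21] [-0.02   0.027  0.004]
```

View pics/v3.png

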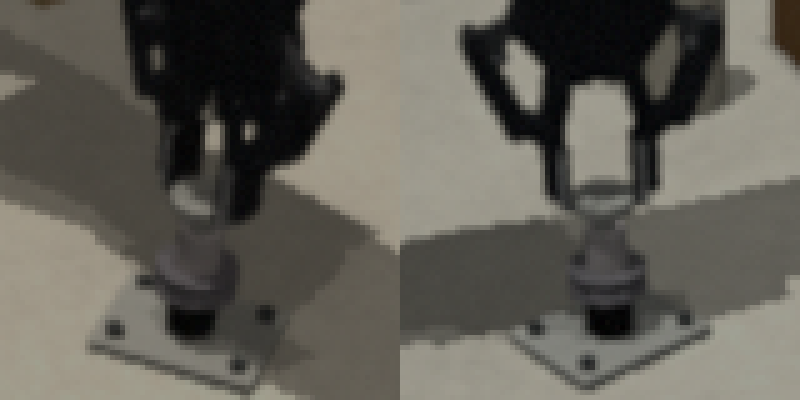

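>>> step_arm(targets=[[[0,0,0],[0.4,0,0],3],[[0,0,0],[0.4,0,0],3],[[0,0,0],[0.3,0,0],3],[[0,0,0],[0,0,0],3],[[0,0,0],[0,0,0],3],[[0,0,0],[0,0,0],3],[[0,0,0],[0,0,0],4.2],[[0,0,0],[0,0,0],5],[[0,0,0],[0,0,0],5],[[0,0,0],[0,0,0],5]])

```text
clock: 19.7
tcp_pos: [0.5318, 0.2135, 0.0733]
orientation: [0.5, 0.5, 0.5, -0.5]
wrist_force: [-0.1, -0.3, 0.1]
finger_gap: 0.0502
```

>>> step_arm(targets=[[[0,0,0],[-1,0,0],5],[[0,0,0],[-3,0,0],5],[[0,0,0],[-3.5,0,1],5],[[0,0,0],[-2.5,-0.2,3],5],[[0,0,0],[-1,-0.3,4],5],[[0,0,0],[0,-0.3,4.5],5],[[0,0,0],[0,-0.3,4.5],5],[[0,0,0],[0,-0.3,4.5],5],[[0,0,0],[0,-0.3,4.5],5],[[0,0,0],[0,-0.3,4.5],5]])

```text
clock: 20.7
tcp_pos: [0.5115, -0.0932, 0.1844]
orientation: [0.5, 0.5, 0.5, -0.5]
wrist_force: [0.6, -0.0, 0.1]
finger_gap: 0.0502
```

```bash
python3 - <<'E'
from h import *
st=get_state(); print(st['clock'],np.round(st['tcp_pos'],4),np.round(st['wrist_force'],2))
views('v4',[[.532,.2135,.092],[.532,.2135,.0795]]); plan([.508,-.1775,.125],0)
E
```

```text
20.7 [ 0.5115 -0.0932  0.1844] [ 0.62 -0.05  0.06]
pos [ 0.5118 -0.0965  0.1842] yawdeg -0.4
turn [-0.4   0.13 -0.09] shift old axes cm [ 5.93 -0.34  8.09] shift new axes [ 5.92 -0.38  8.1 ]
```

View pics/v4.png

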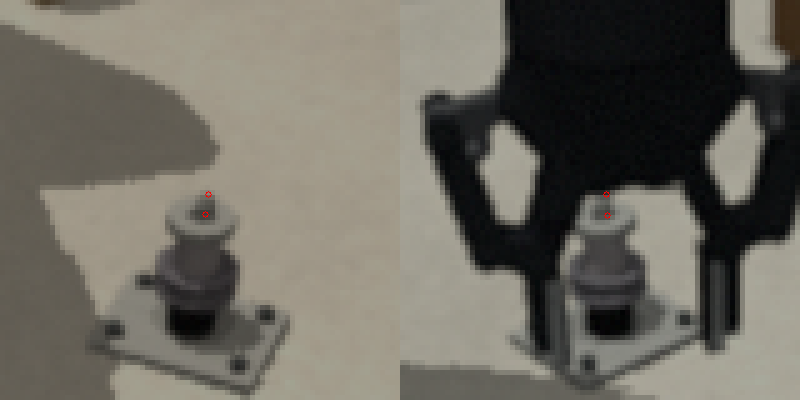

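The washer lies flat on the spacer with the axle tip showing through it. Next is the retainer.

>>> step_arm(targets=[[[0,0,0],[1,-0.1,2.5],5],[[0,0,0],[2,-0.1,2.5],5],[[0,0,0],[2,-0.1,1.8],5],[[0,0,0],[0.9,-0.05,0.8],5],[[0,0,0],[0,0,0],5],[[0,0,0],[0,0,0],5],[[0,0,0],[0,0,0],5],[[0,0,0],[0,0,0],5],[[0,0,0],[0,0,0],5],[[0,0,0],[0,0,0],5]])

```text
clock: 21.8
tcp_pos: [0.5084, -0.1672, 0.1247]
orientation: [0.5, 0.5, 0.5, -0.5]
wrist_force: [-0.5, -0.8, -0.0]
finger_gap: 0.0499
```

```bash
python3 - <<'E'
from h import *
st,im,cp=snap('w12'); print(st['clock'],np.round(st['tcp_pos'],4),np.round(st['qvel'],3))
cv2.imwrite('pics/w12z.png',cv2.resize(im[150:310,220:420,::-1],None,fx=3,fy=3,interpolation=2))
E
```

```text
21.8 [ 0.5084 -0.1672  0.1247] [-0.005  0.003 -0.002 -0.001 -0.001  0.   ]
```

View pics/w12z.png

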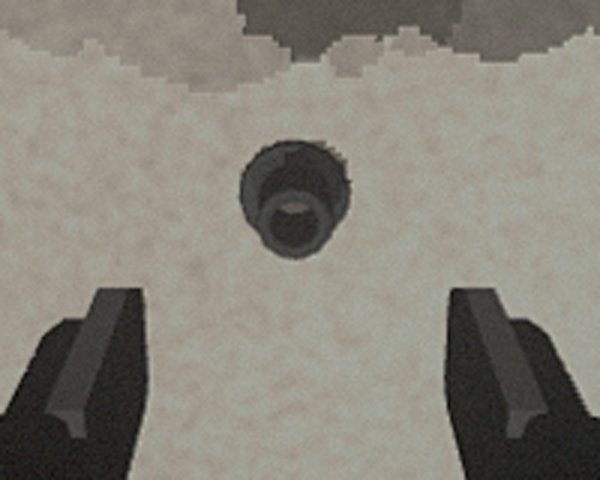

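```bash
python3 - <<'E'
from h import *
st=get_state();cp=campose('wrist',st);p=onz(cp,318.2,224.9,.026);print(np.round(p,4));plan([p[0],p[1],.04],0,st)
E
```

```text
[ 0.5078 -0.1906  0.026 ]
pos [ 0.5084 -0.1672  0.1246] yawdeg 0.01
turn [ 0.01  0.02 -0.03] shift old axes cm [ 8.46 -0.06  2.33] shift new axes [ 8.46 -0.05  2.34]
```

>>> step_arm(targets=[[[0,0,0],[1.5,-0.05,0.8],5],[[0,0,0],[2.5,0,1],5],[[0,0,0],[2.5,0,0.5],5],[[0,0,0],[1.5,0,0],5],[[0,0,0],[0.5,0,0],5],[[0,0,0],[0,0,0],5],[[0,0,0],[0,0,0],5],[[0,0,0],[0,0,0],5],[[0,0,0],[0,0,0],5],[[0,0,0],[0,0,0],5]])

```text
clock: 22.85
tcp_pos: [0.5081, -0.1906, 0.0399]
orientation: [0.5, 0.5, 0.5, -0.5]
wrist_force: [0.6, 0.4, -0.3]
finger_gap: 0.0499
```

```bash
python3 - <<'E'
from h import *
st,im,cp=snap('w13'); print(st['clock'],np.round(st['wrist_force'],2)); plan([.5078,-.1906,.0065],0,st); print(proj(cp,[.5078,-.1906,.026]))
cv2.imwrite('pics/w13z.png',cv2.resize(im[180:340,220:420,::-1],None,fx=3,fy=3,interpolation=2))
E
```

```text
22.85 [ 0.6   0.37 -0.28]
pos [ 0.5081 -0.1906  0.0399] yawdeg -0.0
turn [-0.    0.04 -0.06] shift old axes cm [ 3.34 -0.04 -0.  ] shift new axes [ 3.34 -0.03 -0.  ]
[[318.66808546 246.1192997 ]]
```

View pics/w13z.png

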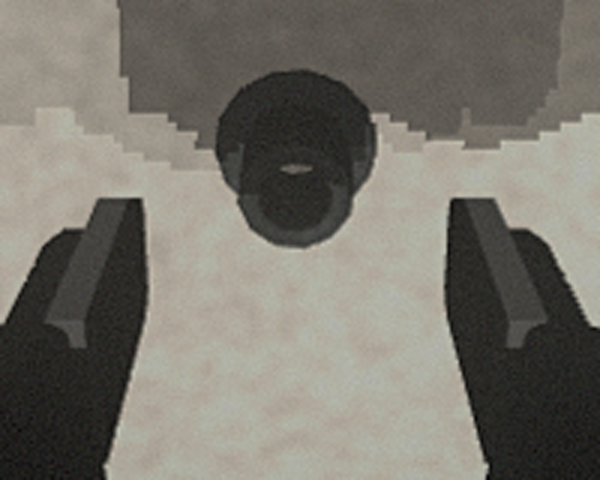

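>>> step_arm(targets=[[[0,0,0],[1,0,0],5],[[0,0,0],[1.5,0,0],5],[[0,0,0],[0.85,0,0],5],[[0,0,0],[0,0,0],5],[[0,0,0],[0,0,0],5],[[0,0,0],[0,0,0],3],[[0,0,0],[0,0,0],1.5],[[0,0,0],[0,0,0],1.5],[[0,0,0],[0,0,0],1.5],[[0,0,0],[0,0,0],1.5]], force=80)

```text
clock: 23.9
tcp_pos: [0.5082, -0.1908, 0.0067]
orientation: [0.501, 0.5, 0.499, -0.5]
wrist_force: [-1.8, 1.0, 6.3]
finger_gap: 0.0193
```

>>> step_arm(targets=[[[0,0,0],[-1,0,0],1.5],[[0,0,0],[-2.5,0,0],1.5],[[0,0,0],[-3.5,0,-1],1.5],[[0,0,0],[-3.5,0.3,-3],1.5],[[0,0,0],[-3.5,0.3,-4],1.5],[[0,0,0],[-3,0.3,-4.5],1.5],[[0,0,0],[-1.5,0.3,-4.5],1.5],[[0,0,0],[0,0.3,-4.5],1.5],[[0,0,0],[0,0.3,-4.5],1.5],[[0,0,0],[0,0.3,-4.5],1.5]])

```text
clock: 24.9
tcp_pos: [0.5282, 0.1104, 0.1872]
orientation: [0.5, 0.5, 0.5, -0.5]
wrist_force: [1.1, -0.2, -0.0]
finger_gap: 0.0189
```

>>> step_arm(targets=[[[0,0,0],[0,0.3,-4],1.5],[[0,0,0],[0,0,-3],1.5],[[0,0,0],[0,0,-1.5],1.5],[[0,0,0],[0,0,-0.8],1.5],[[0,0,0],[0,0,-0.6],1.5],[[0,0,0],[0,0,0],1.5],[[0,0,0],[0,0,0],1.5],[[0,0,0],[0,0,0],1.5],[[0,0,0],[0,0,0],1.5],[[0,0,0],[0,0,0],1.5]])

```text
clock: 25.9
tcp_pos: [0.5314, 0.2071, 0.1863]
orientation: [-0.5, -0.5, -0.5, 0.5]
wrist_force: [0.2, 0.9, -0.5]
finger_gap: 0.0193
```

```bash
python3 - <<'E'
from h import *
st,im,cp=snap('w14'); print(st['clock'],st['finger_gap'],np.round(st['wrist_force'],2),np.round(st['qvel'],3)); plan([.532,.2133,.14],0,st)
cv2.imwrite('pics/w14z.png',cv2.resize(im[150:330,220:420,::-1],None,fx=3,fy=3,interpolation=2))
E
```

```text
25.9 0.019282601572211056 [ 0.23  0.85 -0.47] [0.004 0.    0.002 0.001 0.001 0.001]
pos [0.5314 0.2071 0.1863] yawdeg -0.06
turn [-0.06  0.01 -0.  ] shift old axes cm [ 4.63  0.05 -0.62] shift new axes [ 4.63  0.06 -0.62]
```

View pics/w14z.png

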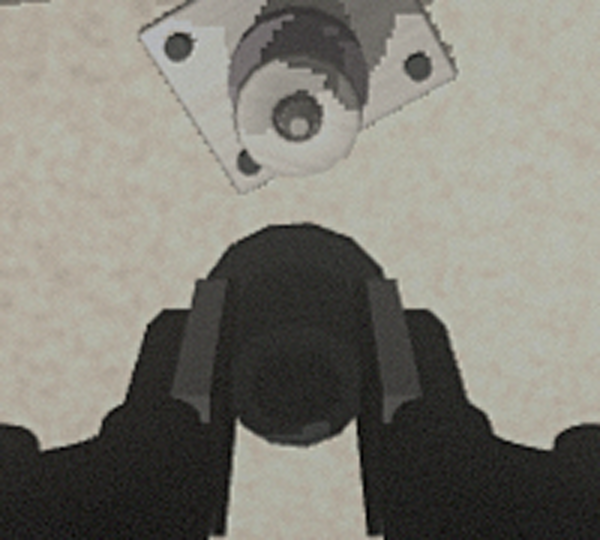

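```bash
python3 - <<'E'
from h import *
st=get_state(); cp=campose('wrist',st); tcp=st['tcp_pos'];Rt=rot(st['orientation'])
sp=onz(cp,318.7,279.7,tcp[2]+.0193); tip=onz(cp,319.4,192,.092)
print('ret in tool',np.round(Rt.T@(sp-tcp),4),'tip',np.round(tip,4))
print('move tool cm',np.round(100*Rt.T@(tip-sp),2), tcp)
E
```

```text
ret in tool [-0.0193 -0.0004 -0.    ] tip [0.5318 0.2138 0.092 ]
move tool cm [11.36  0.07 -0.65] [0.53142474 0.20723306 0.1863425 ]
```

>>> step_arm(targets=[[[0,0,0],[1,0.05,-0.35],1.5],[[0,0,0],[2,0,-0.3],1.5],[[0,0,0],[2.5,0,0],1.5],[[0,0,0],[2,0,0],1.5],[[0,0,0],[0.5,0,0],1.5],[[0,0,0],[0.4,0,0],1.5],[[0,0,0],[0.4,0,0],1.5],[[0,0,0],[0.5,0,0],1.5],[[0,0,0],[0,0,0],1.5],[[0,0,0],[0,0,0],1.5]])

```text
clock: 26.95
tcp_pos: [0.5321, 0.2142, 0.0937]
orientation: [0.5, 0.5, 0.5, -0.5]
wrist_force: [0.1, -0.8, -1.7]
finger_gap: 0.0191
```

```bash
python3 - <<'E'
from h import *
st=get_state(); print(st['clock'],np.round(st['tcp_pos'],4),np.round(st['wrist_force'],2),np.round(st['ft_torque'],3),st['finger_gap'])
views('v5',w=30)
E
```

```text
26.95 [0.5321 0.2142 0.0937] [ 0.11 -0.77 -1.71] [ 0.018 -0.006  0.032] 0.019110669298880386
```

View pics/v5.png

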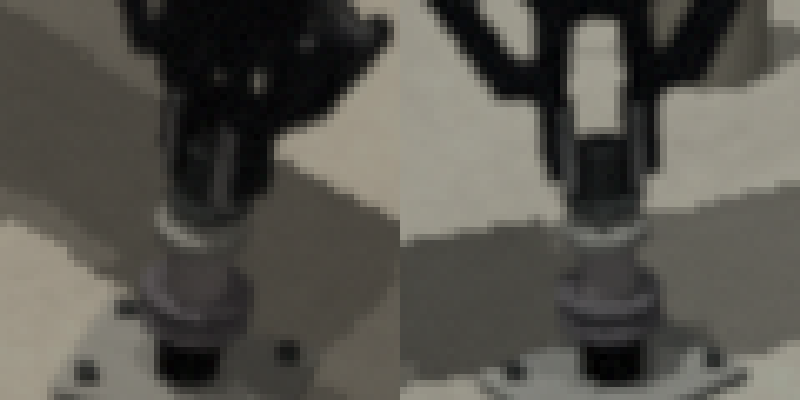

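>>> step_arm(targets=[[[0,0,0],[0.1,0,0],1.5],[[0,0,0],[0.1,0,0],1.5],[[0,0,0],[0.1,0,0],1.5],[[0,0,0],[0.1,0,0],1.5],[[0,0,0],[0.1,0,0],1.5],[[0,0,0],[0.05,0,0],1.5],[[0,0,0],[0.05,0,0],1.5],[[0,0,0],[0,0,0],1.5],[[0,0,0],[0,0,0],1.5],[[0,0,0],[0,0,0],1.5]], force=100)

```text
clock: 28.05
tcp_pos: [0.5319, 0.2142, 0.0874]
orientation: [0.5, 0.5, 0.5, -0.5]
wrist_force: [0.4, -0.1, -0.8]
finger_gap: 0.0186
```

>>> step_arm(targets=[[[0,0,0],[0.02,0,0],1.5],[[0,0,0],[0.02,0,0],1.5],[[0,0,0],[0.02,0,0],1.5],[[0,0,0],[0.02,0,0],1.5],[[0,0,0],[0.02,0,0],1.5],[[0,0,0],[0.02,0,0],1.5],[[0,0,0],[0.02,0,0],1.5],[[0,0,0],[0.01,0,0],1.5],[[0,0,0],[0,0,0],1.5],[[0,0,0],[0,0,0],1.5]])

```text
clock: 29.05
tcp_pos: [0.5319, 0.2142, 0.0859]
orientation: [0.5, 0.5, 0.5, -0.5]
wrist_force: [-0.7, -0.7, 3.4]
finger_gap: 0.0185
```

>>> step_arm(targets=[[[0,0,0],[0.02,0,0],1.5],[[0,0,0],[0.02,0,0],1.5],[[0,0,0],[0.02,0,0],1.5],[[0,0,0],[0.02,0,0],1.5],[[0,0,0],[0.02,0,0],1.5],[[0,0,0],[0.02,0,0],1.5],[[0,0,0],[0.02,0,0],1.5],[[0,0,0],[0.01,0,0],1.5],[[0,0,0],[0,0,0],1.5],[[0,0,0],[0,0,0],1.5]])

```text
clock: 30.05
tcp_pos: [0.5319, 0.2141, 0.0843]
orientation: [-0.5, -0.5, -0.5, 0.5]
wrist_force: [-0.7, 0.0, 2.6]
finger_gap: 0.0187
```

>>> step_arm(targets=[[[0,0,0],[0.02,0,0],1.5],[[0,0,0],[0.02,0,0],1.5],[[0,0,0],[0.02,0,0],1.5],[[0,0,0],[0.02,0,0],1.5],[[0,0,0],[0.02,0,0],1.5],[[0,0,0],[0.02,0,0],1.5],[[0,0,0],[0.02,0,0],1.5],[[0,0,0],[0.02,0,0],1.5],[[0,0,0],[0,0,0],1.5],[[0,0,0],[0,0,0],1.5]])

```text
clock: 31.05
tcp_pos: [0.5319, 0.2141, 0.0827]
orientation: [-0.5, -0.5, -0.5, 0.5]
wrist_force: [-1.4, 0.3, 2.6]
finger_gap: 0.0183
```

>>> step_arm(targets=[[[0,0,0],[0.02,0,0],1.5],[[0,0,0],[0.02,0,0],1.5],[[0,0,0],[0.02,0,0],1.5],[[0,0,0],[0.02,0,0],1.5],[[0,0,0],[0.02,0,0],1.5],[[0,0,0],[0.02,0,0],1.5],[[0,0,0],[0.02,0,0],1.5],[[0,0,0],[0.02,0,0],1.5],[[0,0,0],[0.02,0,0],1.5],[[0,0,0],[0,0,0],1.5]])

```text
clock: 32.05
tcp_pos: [0.5319, 0.2141, 0.0809]
orientation: [0.5, 0.5, 0.5, -0.5]
wrist_force: [1.1, -0.2, 2.8]
finger_gap: 0.0187
```

>>> step_arm(targets=[[[0,0,0],[0.02,0,0],1.5],[[0,0,0],[0.02,0,0],1.5],[[0,0,0],[0.02,0,0],1.5],[[0,0,0],[0.02,0,0],1.5],[[0,0,0],[0.02,0,0],1.5],[[0,0,0],[0.02,0,0],1.5],[[0,0,0],[0.02,0,0],1.5],[[0,0,0],[0,0,0],1.5],[[0,0,0],[0,0,0],1.5],[[0,0,0],[0,0,0],1.5]])

```text
clock: 33.05
tcp_pos: [0.5318, 0.2141, 0.0795]
orientation: [-0.5, -0.5, -0.5, 0.5]
wrist_force: [-1.9, 0.1, 2.9]
finger_gap: 0.0184
```

>>> step_arm(targets=[[[0,0,0],[0.02,0,0],1.5],[[0,0,0],[0.02,0,0],1.5],[[0,0,0],[0.02,0,0],1.5],[[0,0,0],[0.02,0,0],1.5],[[0,0,0],[0.02,0,0],1.5],[[0,0,0],[0.02,0,0],1.5],[[0,0,0],[0.02,0,0],1.5],[[0,0,0],[0.02,0,0],1.5],[[0,0,0],[0,0,0],1.5],[[0,0,0],[0,0,0],1.5]])

```text
clock: 34.05
tcp_pos: [0.5318, 0.2142, 0.0778]
orientation: [-0.5, -0.5, -0.5, 0.5]
wrist_force: [-0.6, 0.6, 2.7]
finger_gap: 0.0185
```

>>> step_arm(targets=[[[0,0,0],[0.02,0,0],1.5],[[0,0,0],[0.02,0,0],1.5],[[0,0,0],[0.02,0,0],1.5],[[0,0,0],[0.02,0,0],1.5],[[0,0,0],[0.02,0,0],1.5],[[0,0,0],[0.02,0,0],1.5],[[0,0,0],[0.02,0,0],1.5],[[0,0,0],[0.02,0,0],1.5],[[0,0,0],[0,0,0],1.5],[[0,0,0],[0,0,0],1.5]])

```text
clock: 35.05
tcp_pos: [0.5318, 0.2141, 0.0762]
orientation: [-0.5, -0.5, -0.5, 0.5]
wrist_force: [-0.1, -0.2, 1.7]
finger_gap: 0.0184
```

```bash
python3 - <<'E'
from h import *
st=get_state(); print(st['clock'],np.round(st['tcp_pos'],4),np.round(st['wrist_force'],2))
views('v6',w=30)
E
```

```text
35.05 [0.5318 0.2141 0.0762] [-0.07 -0.21  1.68]
```

View pics/v6.png

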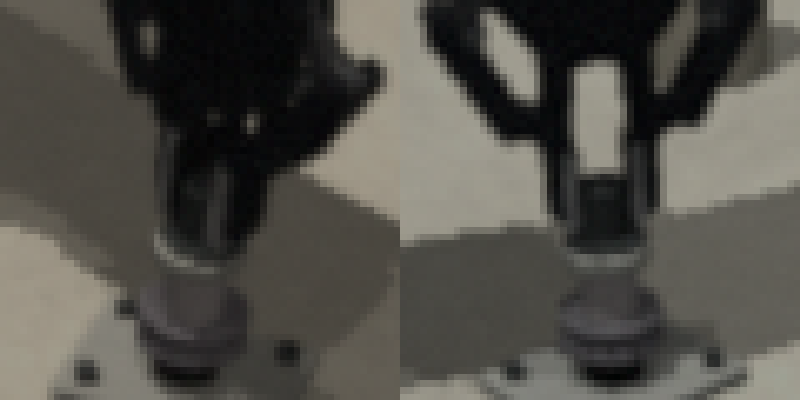

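The roller is going down with the stack: less of the dust sleeve shows below it, and the retainer hasn't slipped in the grip. I'll keep pressing.

>>> step_arm(targets=[[[0,0,0],[0.02,0,0],1.5],[[0,0,0],[0.02,0,0],1.5],[[0,0,0],[0.02,0,0],1.5],[[0,0,0],[0.02,0,0],1.5],[[0,0,0],[0.02,0,0],1.5],[[0,0,0],[0.02,0,0],1.5],[[0,0,0],[0.02,0,0],1.5],[[0,0,0],[0.02,0,0],1.5],[[0,0,0],[0.02,0,0],1.5],[[0,0,0],[0,0,0],1.5]])

```text
clock: 36.15
tcp_pos: [0.5319, 0.2142, 0.075]
orientation: [0.5, 0.5, 0.5, -0.5]
wrist_force: [-1.8, -1.1, 5.2]
finger_gap: 0.0191
```

>>> step_arm(targets=[[[0,0,0],[0.02,0,0],1.5],[[0,0,0],[0.02,0,0],1.5],[[0,0,0],[0.02,0,0],1.5],[[0,0,0],[0,0,0],1.5],[[0,0,0],[0,0,0],1.5],[[0,0,0],[0,0,0],1.5],[[0,0,0],[0,0,0],1.5],[[0,0,0],[0,0,0],1.5],[[0,0,0],[0,0,0],1.5],[[0,0,0],[0,0,0],1.5]])

```text
clock: 37.15
tcp_pos: [0.532, 0.2142, 0.0749]
orientation: [0.5, 0.5, 0.5, -0.5]
wrist_force: [-1.5, -0.8, 10.0]
finger_gap: 0.0187
```

>>> step_arm(targets=[[[0,0,0],[0.02,0,0],1.5],[[0,0,0],[0.02,0,0],1.5],[[0,0,0],[0.02,0,0],1.5],[[0,0,0],[0,0,0],1.5],[[0,0,0],[0,0,0],1.5],[[0,0,0],[0,0,0],1.5],[[0,0,0],[0,0,0],1.5],[[0,0,0],[0,0,0],1.5],[[0,0,0],[0,0,0],1.5],[[0,0,0],[0,0,0],1.5]])

```text
clock: 38.15
tcp_pos: [0.532, 0.2143, 0.0748]
orientation: [0.5, 0.5, 0.5, -0.5]
wrist_force: [-3.4, -1.2, 12.2]
finger_gap: 0.0186
```

>>> step_arm(targets=[[[0,0,0],[0.02,0,0],1.5],[[0,0,0],[0.02,0,0],1.5],[[0,0,0],[0.02,0,0],1.5],[[0,0,0],[0.01,0,0],1.5],[[0,0,0],[0,0,0],1.5],[[0,0,0],[0,0,0],1.5],[[0,0,0],[0,0,0],1.5],[[0,0,0],[0,0,0],1.5],[[0,0,0],[0,0,0],1.5],[[0,0,0],[0,0,0],1.5]])

```text
clock: 39.15
tcp_pos: [0.5321, 0.2143, 0.0748]
orientation: [0.5, 0.501, 0.5, -0.499]
wrist_force: [-4.5, -0.7, 17.2]
finger_gap: 0.019
```

```bash
python3 - <<'E'
from h import *
for i in range(4):
    st=get_state(); print(st['clock'],np.round(st['tcp_pos'],4),np.round(st['wrist_force'],2),st['finger_gap']); read_camera('side')
E
```

```text
39.15 [0.5321 0.2143 0.0748] [-4.48 -0.68 17.22] 0.019003289296132066
39.2 [0.5321 0.2143 0.0748] [-4.75 -0.66 16.89] 0.018626832627431106
39.25 [0.5321 0.2143 0.0748] [-5.26 -1.44 17.17] 0.018246472846930577
39.3 [0.5321 0.2143 0.0748] [-3.6  -0.58 16.77] 0.01856172543600702
```

Home: a steady 17 N, the TCP no longer moves, and there was a clear rise above the drag. I'll ease off, release and back away.

>>> step_arm(targets=[[[0,0,0],[-0.05,0,0],1.5],[[0,0,0],[-0.05,0,0],1.5],[[0,0,0],[-0.05,0,0],1.5],[[0,0,0],[-0.05,0,0],1.5],[[0,0,0],[0,0,0],1.5],[[0,0,0],[0,0,0],1.5],[[0,0,0],[0,0,0],2.6],[[0,0,0],[0,0,0],3.4],[[0,0,0],[0,0,0],4],[[0,0,0],[0,0,0],4]])

```text
clock: 40.35
tcp_pos: [0.5315, 0.2141, 0.0741]
orientation: [-0.5, -0.5, -0.5, 0.5]
wrist_force: [0.2, -0.6, -0.1]
finger_gap: 0.04
```

>>> step_arm(targets=[[[0,0,0],[-0.5,0,0],4.5],[[0,0,0],[-1.5,0,0],4.5],[[0,0,0],[-3,0,0],5],[[0,0,0],[-3.5,0,0],5],[[0,0,0],[-3,0,1],5],[[0,0,0],[-1.5,0,3],5],[[0,0,0],[0,0,4],5],[[0,0,0],[0,0,4],5],[[0,0,0],[0,0,2],5],[[0,0,0],[0,0,1],5]])

```text
clock: 41.35
tcp_pos: [0.5318, 0.0623, 0.2051]
orientation: [0.5, 0.501, 0.499, -0.501]
wrist_force: [-0.2, -0.5, -0.7]
finger_gap: 0.0504
```

```bash
python3 - <<'E'
from h import *
st=get_state(); print(st['clock'],np.round(st['tcp_pos'],4),np.round(st['wrist_force'],2))
views('v7',w=30)
for c in('scene','side'): cv2.imwrite(f'pics/e_{c}.png',read_camera(c)[...,::-1])
E
```

```text
41.35 [0.5318 0.0623 0.2051] [-0.16 -0.54 -0.67]
```

View pics/v7.png

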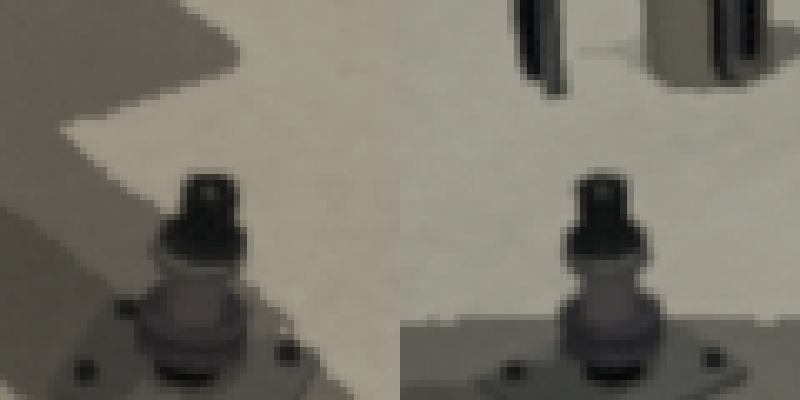

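View pics/e_scene.png

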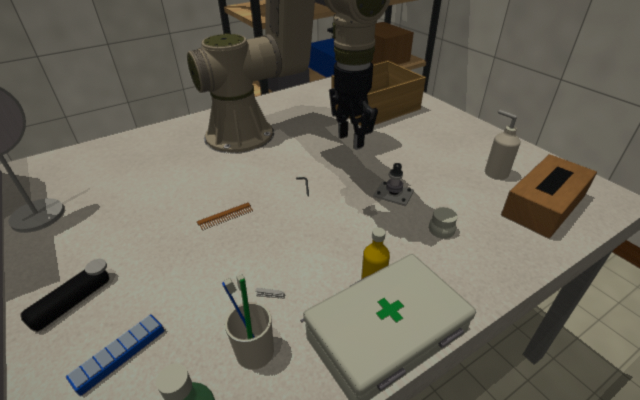

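The stack is complete and upright (roller, spacer, washer, retainer with its flange down), and the other things are where they were. Handing in.

```bash
python3 -c "
from workcell import *
print(get_state()['clock']); print(hand_in())"
```

```text
41.55
the job is handed in; nothing more can be done
None
```

I put the spacer, the washer and the retainer (flange down) over the axle, in that order, and pressed the retainer until the roller stopped against its shoulder. I then released it and backed the arm away. The job was handed in at 41.6 s of the 69 s allowed.

- **Pressing:** The roller slid down about 11 mm at a steady drag, which I read as about 2.7 N with the retainer's weight on the sensor (about 4 N on the roller). The force then rose steeply with almost no further travel, and I held it at about 17 N. The highest reading was 17.2 N, between the 12 N needed and the 25 N that crushes the roller.
- **Side force:** About 4–5 N of sideways force showed during the final press. It was gone after release.
- **Final pictures:** After release, both fixed cameras show the stack seated and upright. The scene view shows the other things where they were. I compared that by eye and did not measure it.
- **Measurements:** The wrist camera and the fixed cameras disagreed by up to 9 mm while the arm was still settling, and also on my first rough reading of the axle tip. Once the arm had settled and I re-read the axle tip, they agreed to about 2 mm.

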